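# Load the drilling jig with a squared pack of plates

## Task

Get the drilling jig ready: pull its spring pin out and turn it into the rest notch so that it stays out, draw the sliding table out until the catch clicks at the loading position, and stack every loose steel plate on it, flat and squared hard against the back and side fences. With the pin still in its rest, push the table back under the bridge until it clicks home, then turn the pin back and let it spring fully in to lock the table. Leave the other things on the bench where they are.

Things in the scene. Friction and masses are not known exactly. Their poses are not given: they have to be found in the camera images.
- carriage (a joint): Sliding table: 0 = home under the bridge (locked there by the pin at the start); grows as it is pulled toward the robot (jig's -x); 0.130 = loading position. A spring ball catch clicks in at 0 and at 0.130 and centres the table there to 1 mm: 6 to 9 N to leave a catch, about 1 N to slide between; the last 3 mm the catch pulls it in by itself; hard stops 3 mm beyond each catch.
- pin (a joint): Lift of the spring pin, m: 0 = fully in, tip in a hole of the table's index bar, table locked; 0.011 = out, standing in the rest notch of the brass sleeve. The sleeve's shoulder between slot and notch stands at 0.014, so lift to 0.017 before turning (travel ends at 0.022). The spring pulls it down with 5 to 11 N.
- pin_turn (a joint): Turn of the pin's T-bar, rad, counter-clockwise from above: 0 = bar along the slide, its cross arms over the deep slot, the only position where the pin can drop in; 1.05 = over the rest notch, where it stays out when let go (stop at 1.14). Light friction.
- tbar (a point): Middle of the spring pin's T-bar on the left of the jig: a black bar 66 mm long (own x), 14 mm wide (own y), 18 mm high, 92 mm above the bench when the pin is in. The pin's axis is vertical through this point. 17 mm are free between the bar and the brass sleeve (41 mm across) under it when the pin is in.
- grip (a point): Middle of the black upright push-pull grip on the front of the sliding table: round, 25 mm thick, 56 mm high, its middle 58 mm above the bench; it moves with the table. x = along the slide, away from the robot.
- pocket (a point): Centre of a squared plate's place, on the table's top face, 34 mm above the bench; moves with the table. x = along the slide toward the bridge, y = left, along the long side of a squared plate, z up. The top reaches from x -68 to +44 mm, y -82 to +90 mm; its right side is open. Two keeper pins (10 mm thick, 42 mm high) stand in front of the pack at x = -42.5, y = +-56 mm; the upright grip stands at x = -98 mm.
- back_fence (a point): Back fence on the table: middle of its face, x = +27.5 mm in the pocket's frame (half-way up). Two blocks, 42 mm high (screw heads 3 mm more), 42 mm long in y, with a 66 mm gap between them at the middle that leaves room for a finger.
- side_fence (a point): Side fence on the table: middle of its face, y = +75 mm in the pocket's frame (half-way up). One block, 44 mm long in x, 42 mm high (screw head 3 mm more).
- jig: Drilling jig, fixed to the bench: grey base 265 x 265 mm, sliding dark steel table, at the back a dark bridge with two drill bushes (102 mm high; over the table at home, underside 48 mm above the table's top, jig x +42 to +118 mm). Origin under the base; x = along the slide, away from the robot, y = left.
- plate_1_c (a point): Centre of a bare steel plate 150 mm long (own y), 55 mm wide (own x), 8 mm thick (z), 0.18 to 0.35 kg, lying flat on the bench, this point 4 mm up; all plates are alike and three to five are there (None if absent).
- plate_2_c (a point): Centre of a bare steel plate 150 mm long (own y), 55 mm wide (own x), 8 mm thick (z), 0.18 to 0.35 kg, lying flat on the bench, this point 4 mm up; all plates are alike and three to five are there (None if absent).
- plate_3_c (a point): Centre of a bare steel plate 150 mm long (own y), 55 mm wide (own x), 8 mm thick (z), 0.18 to 0.35 kg, lying flat on the bench, this point 4 mm up; all plates are alike and three to five are there (None if absent).
- plate_4_c (a point): Centre of a bare steel plate 150 mm long (own y), 55 mm wide (own x), 8 mm thick (z), 0.18 to 0.35 kg, lying flat on the bench, this point 4 mm up; all plates are alike and three to five are there (None if absent).
- plate_5_c (a point): Centre of a bare steel plate 150 mm long (own y), 55 mm wide (own x), 8 mm thick (z), 0.18 to 0.35 kg, lying flat on the bench, this point 4 mm up; all plates are alike and three to five are there (None if absent).
- tape_measure_c (a point): Yellow tape measure, 68 x 72 x 34 mm, a bystander; its centre.

How it is judged:
By the outcome, as a careful person would: the job done as asked, in the order asked, and still so for the second after the job is handed in, with the robot touching nothing.
Of plate_1, plate_2, plate_3, plate_4, plate_5 only 3 to 5 are there at a start; the rules pass over those that are not, and their reading is None.
At some moment in a run one of plate_1, plate_2, plate_3, plate_4, plate_5 may be knocked a few centimetres aside while the robot is not near it.
Once in a run the grip may slacken for a moment while it holds something.
It also fails if it takes over 210 s, if anything falls off the work surface, if the arm or the gripper's body presses on something with over 40 N, if the wrist force passes 120 N, or if a joint passes its speed limit or range.

## Robot

A 6-joint arm with a two-finger parallel gripper is mounted at the origin on a cart in front of the work surface, level with it; the furniture and walls round the work are solid. World frame = base frame: x ahead of the robot, y to its left, z up, the work surface at z = 0. Lengths are in m, angles in rad, forces in N, time in s.
With the tool pointing down it reaches from about 0.225 to 0.875 m from the base axis. Payload 3.4 kg.
Tool frame: the origin (TCP) lies on the centre line of the jaws, within the pads' length; the fingertips stand r.finger_overhang ahead of it and the grasp point (between the pads) lies 3 mm ahead of it (r.finger_overhang is the distance from the TCP to the fingertips, in m); z points along the fingers, x is the direction in which the jaws open and shut, and the axes are right-handed (so a half turn about z gives the same grasp; the last joint's range is limited). The gripper opens to 85 mm and grips with 20 to 120 N. Pads are 22 mm wide; open, the fingers measure 114 mm over their backs; the gripper's body (76 mm by 85 mm) begins 54 mm behind the grasp point. The pads swing forward as they close: fully open they stand 13 mm farther back than shut.
Start: joints at [1.135, 0.276, 1.505, -0, 1.361, -0.121], TCP at [0.178, 0.547, 0.253] pointing down, gripper open.
Joint ranges: [-2.89, 2.89], [-0.75, 2.08], [0.22, 2.7], [-1.18, 4.32], [0.11, 2.71], [-2.7, 2.7]. Speed limits (rad/s): [2.57, 2.57, 3.14, 3.14, 3.14, 3.14].

## Interface

Orientations are given as a rotation vector (axis times angle).
In Python, from cell import r, jaws, cams, order gives the robot as it stands. Calls block until the motion is done:
- r.move_to(position, orientation): joint-space move of the TCP to a pose.
- r.move_l(position, rot=None, speed=0.15, guard=None): straight line of the TCP; rot=None keeps the orientation; speed is the mean speed in m/s. With guard (N) it stops when the force on the tool has changed by that much, and returns True; else False.
- r.move_j(angles): joint-space move.
- jaws.set_gripper(opening, force=None): finger opening in m; force is the grip in N (None keeps the last); returns when the fingers have stopped.
- r.pause(seconds).
- r.solve_ik(position, orientation): joint angles nearest the present ones, or None.
- r.get_state(): the state.
- cams.capture(name): name is "scene" or "top"; returns (picture, depth): 384x512x3 uint8, red, green, blue; 384x512 float32, m along the optical axis (not along the pixel's ray), 0 where there is no reading.
- cams.calibration(name): a dict with "intrinsics" (3x3 intrinsics, pixels), "R" (3x3) and "t" (3): a world point X has camera coordinates R X + t. Camera axes: x right, y down, z forward; pixel columns grow to the right and rows downward; lengths in m; the calibration is good to about 2 mm. A picture is of the moment at which its call begins. calibration takes no time and is no camera call.
A pose or a line that the arm cannot do raises r.PlanningError and nothing moves.
- order.sign_off(): hands the job in, once; it reports no verdict.
The state is a dict: "t": time; "q": joint angles; "joint_vel": joint speeds; "joint_torque": joint torques, N m; "tool_pos": TCP position; "tcp_rot": TCP orientation; "wrist_force": force on the tool from outside, world axes, zero at the start; "torque": the same for the moment, N m; "finger_gap": finger opening in m.
Only numpy, scipy, OpenCV 4.12 (cv2) and the standard library are available. Lean on these libraries where they do the work, as an engineer would, in place of code of your own. Each camera call takes 0.05 s, during which the arm holds its last target.

## Working session

There is one attempt and no reset: what is moved stays moved. The work goes in short steps, each a Python script; the robot and the scene stay as the last script left them, time stands still between calls to the robot, and variables do not carry over. Pictures are saved under pics/ and viewed, and the job is handed in when it is done.

```bash
ls; mkdir -p pics; python3 - <<'E'
from cell import r,jaws,cams,order
import cv2,numpy as np
for n in("scene","top"):
    im,d=cams.capture(n); cv2.imwrite(f"pics/{n}0.png",im[:,:,::-1]); np.save(f"/tmp/{n}0.npy",d)
    c=cams.calibration(n);print(n,c["intrinsics"],c["R"],c["t"],-c["R"].T@c["t"])
    print(d.min(),d.max())
s=r.get_state();print(s,r.finger_overhang)
E
```

```text
pics
scene [[379.2875648    0.         255.00629741]
 [  0.         379.2875648  194.01056989]
 [  0.           0.           1.        ]] [[ 0.50780411 -0.86144954 -0.00629878]
 [-0.54484432 -0.3154921  -0.77692304]
 [ 0.66729278  0.39795657 -0.62956407]] [-0.33963528  0.33058689  0.89248969] [-0.24296534 -0.54345324  0.81658073]
0.0 2.1995094
top [[373.13824702   0.         251.65923568]
 [  0.         373.13824702 187.91480332]
 [  0.           0.           1.        ]] [[ 0.03644927 -0.99931354  0.00662569]
 [-0.97255527 -0.03699632 -0.2297118 ]
 [ 0.22979924  0.00192898 -0.97323614]] [-0.09364226  0.56262876  0.98682242] [ 0.32382971 -0.07466634  1.09027416]
0.0 1.9204589
{'t': 0.1, 'q': array([ 1.13501533e+00,  2.76517206e-01,  1.50601630e+00,  1.14941178e-05,
        1.36070739e+00, -1.21002251e-01]), 'joint_vel': array([ 0.00077732, -0.00134063, -0.00277085, -0.00074958, -0.00029822,
        0.00098658]), 'joint_torque': array([ 3.44250460e-03, -4.17700267e+01, -2.46405119e+01, -2.33839614e-06,
        5.86072929e-03,  5.34141793e-05]), 'tool_pos': array([0.17783789, 0.54634211, 0.25253059]), 'tcp_rot': array([ 2.54153557e+00,  1.84532652e+00, -2.27135525e-03]), 'wrist_force': array([0.27885752, 0.427632  , 0.33374076]), 'torque': array([ 0.01784431, -0.01537256,  0.04256102]), 'finger_gap': 0.08531719063407461} 0.022
```

View pics/scene0.png

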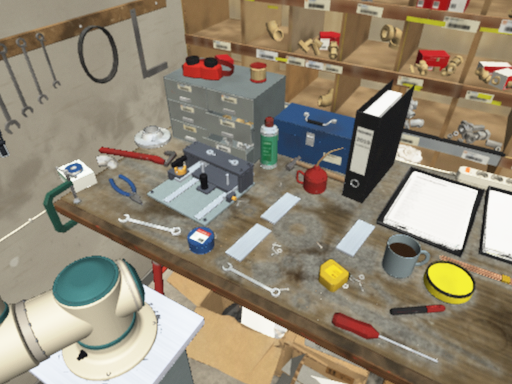

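View pics/top0.png

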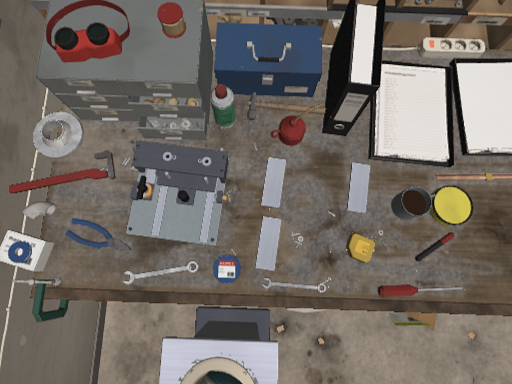

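```bash
python3 - <<'E'
import cv2
a=cv2.imread("pics/top0.png");cv2.imwrite("pics/t0a.png",cv2.resize(a[125:275,100:260],None,fx=5,fy=5,interpolation=2)[:600*2][:750])
cv2.imwrite("pics/t0a.png",cv2.resize(a[130:250,110:250],(700,600),interpolation=2))
cv2.imwrite("pics/t0b.png",cv2.resize(a[130:310,220:400],(600,600),interpolation=2))
b=cv2.imread("pics/scene0.png");cv2.imwrite("pics/s0a.png",cv2.resize(b[130:230,130:270],(798,570),interpolation=2))
E
```

```text
(no output)
```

View pics/t0a.png

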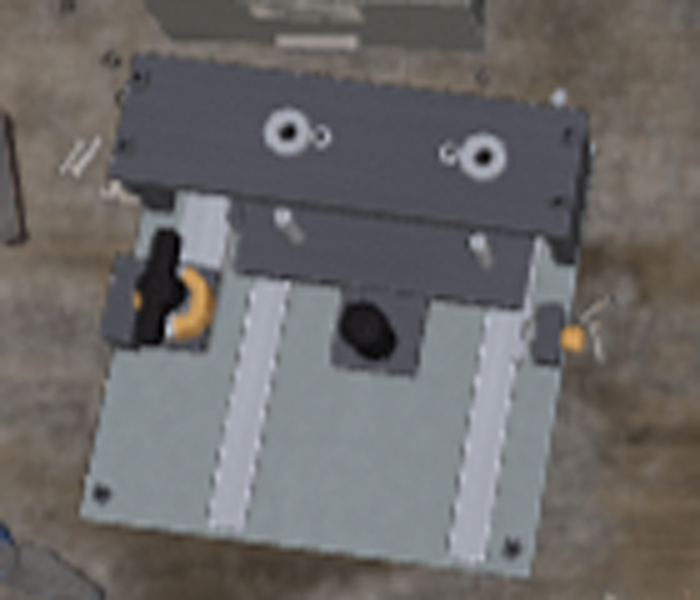

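View pics/t0b.png

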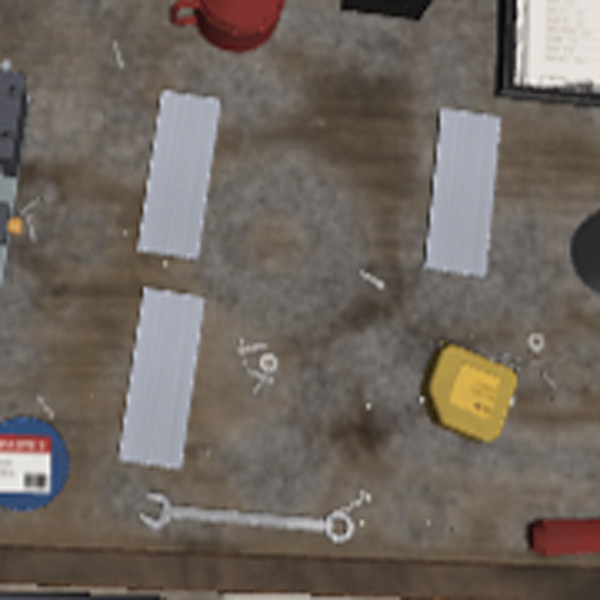

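View pics/s0a.png

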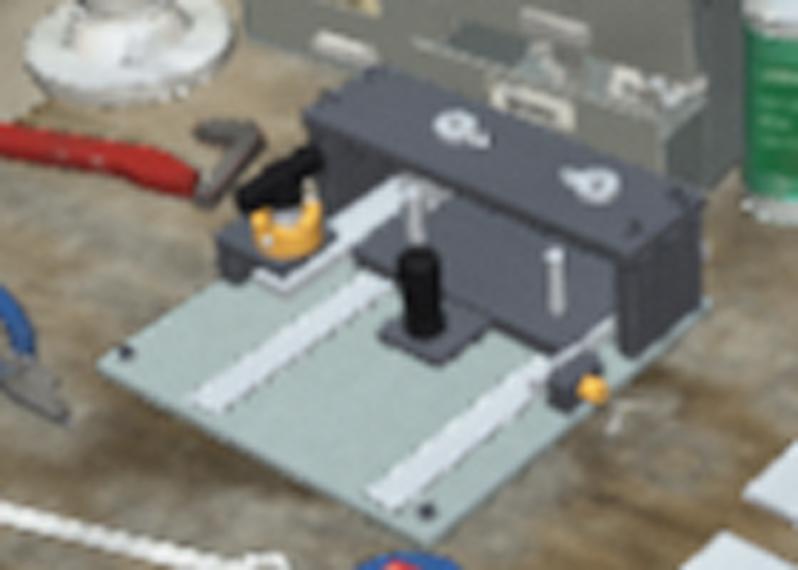

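```bash
cat > h.py <<'E'
import numpy as np,cv2,time
from scipy.spatial.transform import Rotation as Ro
from cell import r,jaws,cams,order
def ray(n,u,v):
    c=cams.calibration(n);d=c["R"].T@(np.linalg.inv(c["intrinsics"])@np.array([u,v,1.]));return -c["R"].T@c["t"],d
def plane(n,u,v,z):
    o,d=ray(n,u,v);return o+d*(z-o[2])/d[2]
def cloud(n,D):
    c=cams.calibration(n);K=c["intrinsics"];h,w=D.shape
    U,V=np.meshgrid(np.arange(w),np.arange(h))
    P=np.stack([(U-K[0,2])/K[0,0]*D,(V-K[1,2])/K[1,1]*D,D],-1)
    return (P-c["t"])@c["R"]
def proj(n,X):
    c=cams.calibration(n);p=c["intrinsics"]@(c["R"]@np.asarray(X)+c["t"]);return p[:2]/p[2]
def tri(u1,u2): # scene, top
    A=[];b=[]
    (o1,d1),(o2,d2)=ray("scene",*u1),ray("top",*u2)
    s=np.linalg.lstsq(np.stack([d1,-d2],1),o2-o1,rcond=None)[0]
    p,q=o1+s[0]*d1,o2+s[1]*d2
    return (p+q)/2,np.linalg.norm(p-q)
def down(yaw): # jaw axis (tool x) at yaw in world
    return (Ro.from_euler('z',yaw)*Ro.from_euler('x',np.pi)).as_rotvec()
def snap(tag,crop=None,size=None,which=("scene","top")):
    out={}
    for n in which:
        im,d=cams.capture(n);cv2.imwrite(f"pics/{n}_{tag}.png",im[:,:,::-1]);np.save(f"/tmp/{n}_{tag}.npy",d);out[n]=(im,d)
    return out
def st():
    s=r.get_state();print("t%.1f"%s["t"],"pos",s["tool_pos"].round(4),"F",s["wrist_force"].round(1),"gap %.4f"%s["finger_gap"]);return s
def plates(im,n="top",z=0.008):
    hsv=cv2.cvtColor(im,cv2.COLOR_RGB2HSV)
    m=((hsv[:,:,2]>135)&(hsv[:,:,1]<60)&(hsv[:,:,1]>15)&(abs(hsv[:,:,0].astype(int)-110)<15)).astype(np.uint8)
    m=cv2.morphologyEx(m,cv2.MORPH_OPEN,np.ones((3,3)))
    res=[]
    for c in cv2.findContours(m,cv2.RETR_EXTERNAL,cv2.CHAIN_APPROX_NONE)[0]:
        if cv2.contourArea(c)<200: continue
        P=np.array([plane(n,*p,z)[:2] for p in c[:,0].astype(float)])
        (cx,cy),(w,h),a=cv2.minAreaRect((P*1000).astype(np.float32))
        if w>h: w,h=h,w; a+=90
        # direction of long side
        a=(a+90) # long side angle after making w<h: h axis is at a+90
        a=(a+90)%180-90
        res.append((round(cx/1000,4),round(cy/1000,4),round(w,1),round(h,1),round(a,1),c[:,0].mean(0).round()))
    return res
E
python3 - <<'E'
from h import *
T=cv2.imread("pics/top0.png")[:,:,::-1].copy();S=cv2.imread("pics/scene0.png")[:,:,::-1].copy()
for x in plates(T,"top"): print(x)
print()
for x in plates(S,"scene"): print(x)
D=np.load("/tmp/top0.npy");P=cloud("top",D)
q=lambda u,v:P[int(v),int(u)].round(3)
print("base",q(150,220),q(200,225),"bridge",q(180,160),"grip",q(183,196),"tbar",q(141,185),"table",q(170,183),"plates",q(273,182),q(268,243),q(359,187),"bench",q(300,190))
z=.0
for c in[(80,517),(530,577),(585,190-80)]:
    u=110+c[0]/5,130+c[1]/5;print(u,plane("top",*u,.012))
E
```

```text
(0.0995, -0.0021, 109.3, 313.3, -88.0, array([218., 358.]))
(0.4191, -0.1257, 52.3, 145.2, -6.8, array([268., 243.]))
(0.4962, 0.1491, 152.0, 262.2, 84.9, array([179., 214.]))
(0.5944, -0.3912, 52.4, 146.4, -7.2, array([358., 187.]))
(0.6008, -0.1369, 52.7, 146.4, -6.8, array([273., 182.]))

(0.4153, -0.1269, 53.5, 148.1, -7.3, array([248., 242.]))
(0.5904, -0.3927, 53.4, 147.8, -6.9, array([355., 238.]))
(0.597, -0.1386, 54.2, 147.5, -6.9, array([280., 207.]))
base [0.472 0.22  0.009] [0.462 0.073 0.011] bridge [0.631 0.13  0.095] grip [0.532 0.116 0.083] tbar [0.554 0.229 0.1  ] table [0.579 0.166 0.032] plates [ 0.6   -0.136  0.007] [ 0.418 -0.126  0.005] [ 0.594 -0.393  0.008] bench [ 0.581 -0.218 -0.003]
(126.0, 233.4) [0.43017855 0.28417974 0.012     ]
(216.0, 245.4) [0.40554531 0.02333588 0.012     ]
(227.0, 152.0) [0.68757348 0.00638925 0.012     ]
```

```bash
python3 - <<'E'
from h import *
for n,f,b in(("top","top0",(125,165,215,215)),("scene","scene0",(165,145,215,195))):
    I=cv2.imread(f"pics/{f}.png");h=cv2.cvtColor(I,cv2.COLOR_BGR2HSV)
    m=(h[:,:,2]<48).astype(np.uint8);mm=np.zeros_like(m);mm[b[1]:b[3],b[0]:b[2]]=m[b[1]:b[3],b[0]:b[2]]
    k,l,s,c=cv2.connectedComponentsWithStats(mm)
    P=cloud(n,np.load(f"/tmp/{f}.npy"))
    for i in range(1,k):
        if s[i,4]>15:
            pts=P[l==i]; 
            zz=[ .101 if c[i][0]<165 or n=="scene" and c[i][0]<190 else .086][0]
            ys,xs=np.nonzero(l==i);W=np.array([plane(n,u,v,zz)[:2] for u,v in zip(xs,ys)])
            (cx,cy),(w,hh),a=cv2.minAreaRect((W*1000).astype(np.float32))
            print(n,s[i],c[i].round(1),"zpct",np.percentile(pts[:,2],[5,50,95]).round(3),"plane",zz,cx,cy,w,hh,a,"zmax pts mean",pts[pts[:,2]>np.percentile(pts[:,2],60)].mean(0).round(4))
    # base mask greenish
    m=((abs(h[:,:,0].astype(int)-85)<20)&(h[:,:,1]>15)&(h[:,:,1]<60)&(h[:,:,2]>110)).astype(np.uint8)
    k,l,s,c=cv2.connectedComponentsWithStats(m)
    i=1+np.argmax(s[1:,4]);print("base",s[i],np.median(P[l==i][:,2]))
    v=(255*(l==i)).astype(np.uint8); cv2.imwrite(f"pics/m_{n}.png",np.hstack([v, mm*255]))
E
```

```text
top [136 176  11  24 145] [141.3 187.6] zpct [0.082 0.096 0.1  ] plane 0.101 547.376708984375 226.5948944091797 64.4874038696289 24.852886199951172 1.490304946899414 zmax pts mean [0.5455 0.2252 0.1157]
top [178 190  11  12  93] [183.1 195.8] zpct [0.033 0.08  0.085] plane 0.086 531.7084350585938 114.59339904785156 35.29322052001953 23.515636444091797 55.58942794799805 zmax pts mean [0.5375 0.1202 0.0837]
base [ 159  187   48   56 1762] 0.010065742032649793
scene [172 156  15  11  90] [179.1 161.2] zpct [0.083 0.095 0.1  ] plane 0.101 539.2826538085938 216.32510375976562 68.79383087158203 33.78536605834961 2.080634355545044 zmax pts mean [0.5478 0.2274 0.0983]
scene [200 174   8  15  96] [203.4 180.9] zpct [0.035 0.065 0.083] plane 0.086 506.2418212890625 95.42984008789062 77.36163330078125 20.361360549926758 39.578006744384766 zmax pts mean [0.5309 0.1159 0.0799]
base [ 148  161  106   66 2338] 0.010793910666942092
```

View pics/m_top.png

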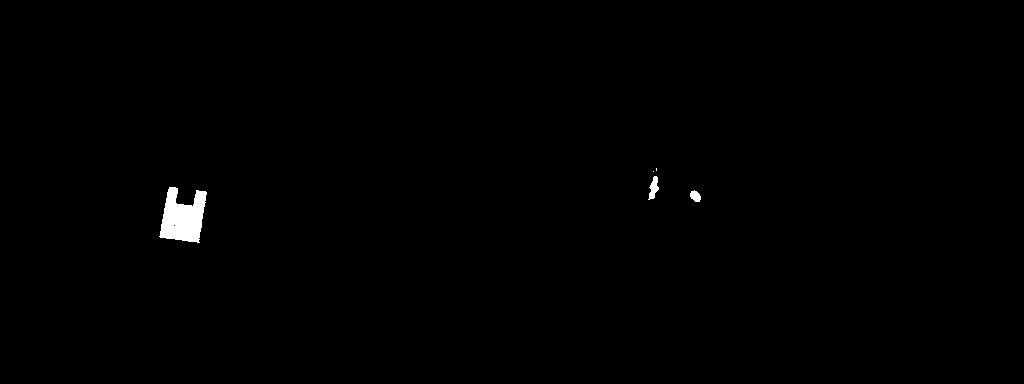

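```bash
python3 - <<'E'
from h import *
T=cv2.imread("pics/top0.png");S=cv2.imread("pics/scene0.png")
a=cv2.resize(T[165:205,120:160],(400,400),interpolation=2);b=cv2.resize(S[145:185,160:200],(400,400),interpolation=2)
cv2.imwrite("pics/tb.png",np.hstack([a,b]))
for n,f,b in(("top","top0",(130,170,155,205)),("scene","scene0",(168,148,192,175))):
    P=cloud(n,np.load(f"/tmp/{f}.npy"))[b[1]:b[3],b[0]:b[2]].reshape(-1,3)
    Q=P[(P[:,2]>.091)&(P[:,2]<.115)&(P[:,0]<.62)];print(n,len(Q),Q.mean(0),np.median(Q[:,2]));
    (c,wh,ang)=cv2.minAreaRect((Q[:,:2]*1000).astype(np.float32));print(c,wh,ang)
E
```

```text
top 138 [0.55083568 0.23066577 0.09669717] 0.09702283542072362
(551.78515625, 231.22235107421875) (64.6466064453125, 19.822738647460938) 1.2140529155731201
scene 93 [0.56499838 0.23142806 0.09584246] 0.09608864772591516
(569.2280883789062, 233.0161590576172) (107.29023742675781, 35.3953857421875) 13.987955093383789
```

View pics/tb.png

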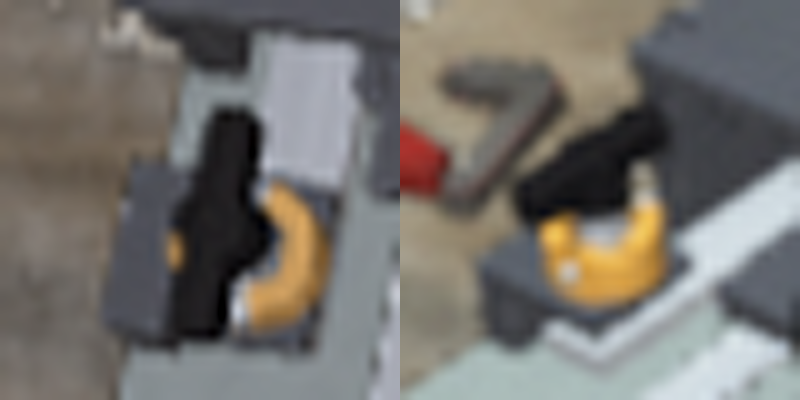

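```bash
python3 - <<'E'
from h import *
f=lambda u,v:(120+(u+.5)/10-.5,165+(v+.5)/10-.5)
g=lambda u,v:(160+(u+.5)/10-.5,145+(v+.5)/10-.5)
a,b=plane("top",*f(235,109),.101),plane("top",*f(197,322),.101)
print(a,b,(a+b)/2,np.linalg.norm(a-b),np.degrees(np.arctan2(*(a-b)[1::-1])))
print(plane("scene",*g(192,150),.101)); print(tri(g(192,150),f(216,215)))
E
```

```text
[0.58117475 0.2259886  0.101     ] [0.5213378  0.23008357 0.101     ] [0.55125627 0.22803608 0.101     ] 0.059976901336340836 -3.9149683594386597
[0.54573875 0.22615379 0.101     ]
(array([0.55158705, 0.23035177, 0.09625907]), np.float64(0.0021688317646697485))
```

```bash
python3 - <<'E'
from h import *
T=cv2.imread("pics/top0.png");S=cv2.imread("pics/scene0.png")
def side(n,I):
    h=cv2.cvtColor(I,cv2.COLOR_BGR2HSV)
    m=((abs(h[:,:,0].astype(int)-85)<22)&(h[:,:,1]>12)&(h[:,:,1]<70)&(h[:,:,2]>95)).astype(np.uint8)
    k,l,s,c=cv2.connectedComponentsWithStats(m);i=1+np.argmax(s[1:,4]);return l==i
b=lambda I,x,y:cv2.resize(I[y:y+40,x:x+40],(400,400),interpolation=2)
cv2.imwrite("pics/c1.png",np.vstack([np.hstack([b(T,110,210)]),])) 
f=lambda u,v:(130+(u+.5)/5.7-.5,130+(v+.5)/5.7-.5)
t=lambda u,v:(110+(u+.5)/5-.5,130+(v+.5)/5-.5)
for z in(.0,.012):
  print(z,"scene L,F,R",*[plane("scene",*f(*p),z).round(4) for p in((97,362),(430,545),(712,305))])
  print(z,"top FL FR ",*[plane("top",*t(*p),z).round(4) for p in((80,517),(530,577))])
print(tri(f(97,362),t(80,517)),tri(f(430,542),t(530,577)))
# grip top center
print("grip top",plane("top",*t(365,327),.086))
g=plane("top",*t(288,132),.102),plane("top",*t(484,157),.102);print("bushes",g,np.degrees(np.arctan2(*(g[0]-g[1])[1::-1]))-90,(g[0]+g[1])/2)
# fits of front edge from mask
for n,I in(("top",T),("scene",S)):
    m=side(n,I);cs=max(cv2.findContours(m.astype(np.uint8),0,1)[0],key=cv2.contourArea)
    print(n,m.sum())
E
```

```text
0.0 scene L,F,R [ 0.44   0.298 -0.   ] [0.412 0.029 0.   ] [0.6746 0.0055 0.    ]
0.0 top FL FR  [0.4325 0.2895 0.    ] [0.4076 0.0257 0.    ]
0.012 scene L,F,R [0.43   0.2856 0.012 ] [0.4024 0.0206 0.012 ] [ 0.6611 -0.0026  0.012 ]
0.012 top FL FR  [0.4313 0.2855 0.012 ] [0.4066 0.0245 0.012 ]
(array([0.43105557, 0.28617429, 0.01100394]), np.float64(0.0009888790828573816)) (array([0.40707318, 0.02469437, 0.00835618]), np.float64(0.0004875875211306024))
grip top [0.53373539 0.11635059 0.086     ]
bushes (array([0.63915043, 0.16465629, 0.102     ]), array([0.62886696, 0.05518891, 0.102     ])) -5.36667434029745 [0.6340087 0.1099226 0.102    ]
top 2184
scene 2495
```

```bash
cat >> h.py <<'E'
JY=-0.0934
JO=np.array([.551,.143]);JR=np.array([[np.cos(JY),-np.sin(JY)],[np.sin(JY),np.cos(JY)]])
def jw(x,y,z): return np.array([*(JO+JR@np.array([x,y])),z])
def tj(p): return JR.T@(np.asarray(p)[:2]-JO)
TB=np.array([.5508,.2285])
E
python3 - <<'E'
from h import *
print(tj(TB))
for k in(1,-1):
  for th in(0,.5,1.05):
    q=r.solve_ik([*TB,.095],down(JY+k*np.pi/2+th));print(k,th,None if q is None else np.round(q,2))
E
```

```text
[-0.00817322  0.08510869]
1 0 [ 0.28  0.43  1.69  0.    1.02 -1.2 ]
1 0.5 [ 0.28  0.43  1.69  0.    1.02 -1.7 ]
1 1.05 [ 0.28  0.43  1.69 -0.    1.02 -2.25]
-1 0 [0.28 0.43 1.69 0.   1.02 1.94]
-1 0.5 [ 0.28  0.43  1.69 -0.    1.02  1.44]
-1 1.05 [0.28 0.43 1.69 0.   1.02 0.89]
```

```bash
python3 - <<'E'
from h import *
o=down(JY+np.pi/2)
jaws.set_gripper(.045,40)
r.move_to([*TB,.20],o)
print(r.move_l([*TB,.120],speed=.15)); print(r.move_l([*TB,.096],speed=.06,guard=6)); st()
snap("a1")
E
python3 - <<'E'
import cv2,numpy as np
T=cv2.imread("pics/top_a1.png");S=cv2.imread("pics/scene_a1.png")
cv2.imwrite("pics/a1.png",np.hstack([cv2.resize(T[145:225,100:180],(400,400)),cv2.resize(S[115:195,140:220],(400,400))]))
E
```

```text
False
False
t3.6 pos [0.5507 0.2284 0.0956] F [-0.3  0.3 -0.5] gap 0.0448
```

View pics/a1.png

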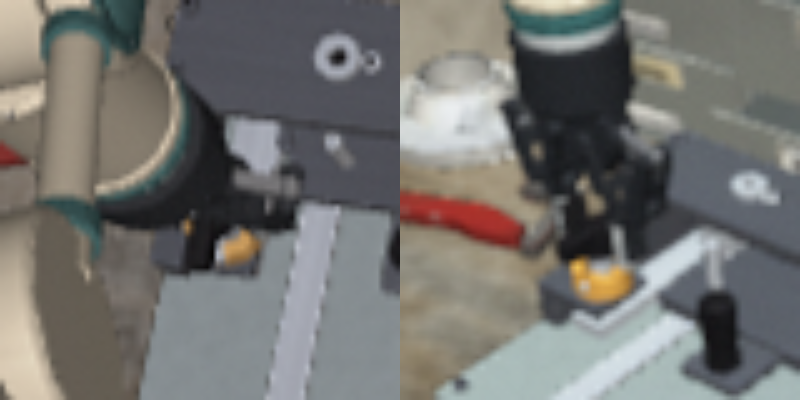

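Looks aligned: the fingers straddle the bar above the brass sleeve. Close gently and read the lateral force.

```bash
python3 - <<'E'
from h import *
jaws.set_gripper(.0,40); s=st(); print(s["torque"])
E
```

```text
t4.1 pos [0.5514 0.2305 0.0967] F [-0.9  5.3  1. ] gap 0.0135
[ 0.92053175  0.09771189 -0.02983715]
```

```bash
python3 - <<'E'
from h import *
r.move_l([.5512,.2312,.0965],speed=.05); s=st();print(s["torque"].round(2))
r.move_l([.5512,.2312,.1150],speed=.05); s=st();print(s["torque"].round(2))
E
```

```text
t4.3 pos [0.5513 0.2313 0.0967] F [ 0.1 -0.3  0.8] gap 0.0134
[-0.06 -0.    0.02]
t4.8 pos [0.551  0.2312 0.1145] F [  2.3   2.4 -10. ] gap 0.0134
[ 0.23 -0.46  0.04]
```

```bash
python3 - <<'E'
from h import *
c=[.5512,.2312,.1158]
r.move_l(c,speed=.05)
for th in(.35,.7,1.05):
    r.move_l(c,down(JY+np.pi/2+th),speed=.05); s=st();print(th,s["torque"].round(2))
E
```

```text
t5.6 pos [0.5512 0.2314 0.1157] F [  1.9   3.2 -10.1] gap 0.0130
0.35 [ 0.48 -0.55  0.  ]
t6.1 pos [0.5513 0.2317 0.1158] F [  1.2   5.5 -10.6] gap 0.0134
0.7 [ 0.77 -0.56 -0.02]
t6.6 pos [0.5513 0.232  0.1159] F [  2.4   5.5 -10.6] gap 0.0134
1.05 [ 0.98 -0.59  0.01]
```

```bash
python3 - <<'E'
from h import *
o=down(JY+np.pi/2+1.05)
r.move_l([.5512,.2320,.1077],speed=.04); s=st();print(s["torque"].round(2))
jaws.set_gripper(.045); st()
r.move_l([.5512,.2320,.18],speed=.2);
r.move_to([.45,.25,.35],down(JY+np.pi/2)) 
snap("a2")
T=cv2.imread("pics/top_a2.png");S=cv2.imread("pics/scene_a2.png")
cv2.imwrite("pics/a2.png",np.hstack([cv2.resize(T[145:225,100:180],(400,400)),cv2.resize(S[115:195,140:220],(400,400))]))
E
```

```text
t6.9 pos [0.5512 0.2324 0.1086] F [ 0.4  4.1 -0.8] gap 0.0135
[ 0.86  0.14 -0.  ]
t7.3 pos [0.5513 0.2315 0.1078] F [0.6 0.1 0.7] gap 0.0453
```

View pics/a2.png

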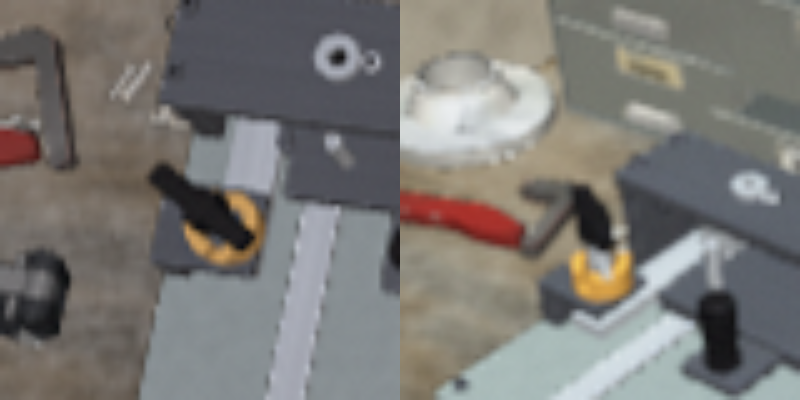

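```bash
python3 - <<'E'
from h import *
o=down(JY+np.pi/2)
G=np.array([.5337,.1185])
jaws.set_gripper(.06,60)
r.move_to([*G,.15],o)
print(r.move_l([*G,.062],speed=.12,guard=8));st()
jaws.set_gripper(0,60);s=st();print(s["torque"].round(2))
E
```

```text
False
t11.2 pos [0.5344 0.1188 0.0628] F [ 1.1 -0.3  0.6] gap 0.0599
t11.6 pos [0.5346 0.1213 0.0633] F [-0.8 10.5  4. ] gap 0.0238
[ 1.23  0.13 -0.01]
```

```bash
python3 - <<'E'
from h import *
r.move_l([.5342,.1222,.0628],speed=.04);s=st()
c=np.array([.5342,.1222,.0628])
for d in(.01,.06,.115,.130):
    p=c.copy();p[:2]-=JR[:,0]*d
    r.move_l(p,speed=.08);s=st();print(d,(tj(s["tool_pos"])-tj(c)).round(4),"jigF",(JR.T@s["wrist_force"][:2]).round(1))
E
```

```text
t11.9 pos [0.5344 0.1214 0.0633] F [-0.6 -4.3  2.9] gap 0.0233
t12.1 pos [0.5238 0.1225 0.0633] F [-1.4 -4.8  4.8] gap 0.0236
0.01 [-0.0104 -0.0007] jigF [-0.9 -4.9]
t12.9 pos [0.4744 0.1272 0.0633] F [-1.2 -5.4  4.4] gap 0.0236
0.06 [-0.06   -0.0006] jigF [-0.7 -5.5]
t13.7 pos [0.4196 0.1325 0.0633] F [-1.8 -5.2  5.5] gap 0.0235
0.115 [-0.115  -0.0004] jigF [-1.3 -5.4]
t14.1 pos [0.4053 0.1339 0.0633] F [ 0.1 -4.8  3.9] gap 0.0236
0.13 [-0.1294 -0.0004] jigF [ 0.6 -4.8]
```

```bash
python3 - <<'E'
from h import *
jaws.set_gripper(.06);s=st();print(tj(s["tool_pos"]))
p=s["tool_pos"].copy();p[2]=.2
r.move_l(p,speed=.3)
r.move_to([.40,-.02,.40],down(JY+np.pi/2)) 
o=snap("a3");T=o["top"][0];print(*plates(T),sep="\n")
cv2.imwrite("pics/a3.png",cv2.resize(T[130:250,110:250,::-1],(700,600),interpolation=2))
S=o["scene"][0];cv2.imwrite("pics/a3s.png",cv2.resize(S[130:230,130:270,::-1],(798,570),interpolation=2))
E
```

```text
t14.5 pos [0.4047 0.1345 0.0627] F [ 0.3 -0.9 -0.3] gap 0.0598
[-0.14491177 -0.02210501]
(0.0994, -0.077, 101.3, 164.8, 89.7, array([252., 358.]))
(0.1027, 0.1082, 90.6, 94.0, -0.3, array([177., 355.]))
(0.4191, -0.1257, 52.3, 145.2, -6.8, array([268., 243.]))
(0.5944, -0.3912, 52.4, 146.4, -7.2, array([358., 187.]))
(0.6008, -0.1367, 52.3, 146.4, -6.9, array([274., 182.]))
```

View pics/a3.png

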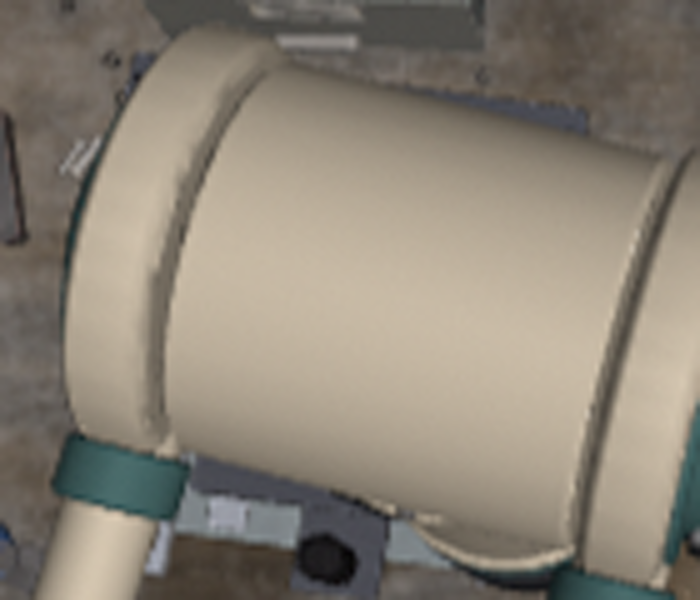

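View pics/a3s.png

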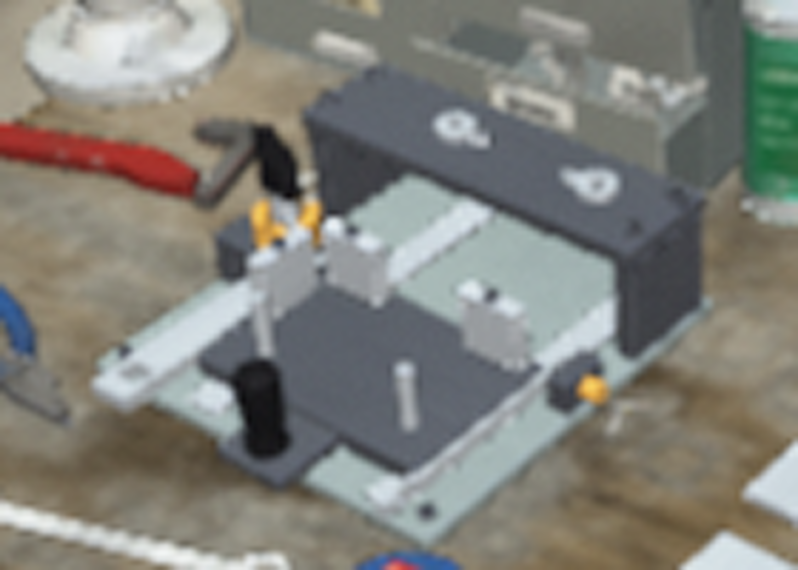

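```bash
python3 - <<'E'
from h import *
r.move_to([.42,-.30,.30],down(np.radians(83))) 
o=snap("a4");T=o["top"][0];print(*plates(T),sep="\n");print(*plates(o["scene"][0],"scene"),sep="\n")
cv2.imwrite("pics/a4.png",cv2.resize(T[150:270,110:250,::-1],(700,600),interpolation=2))
print(r.get_state()["t"])
E
```

```text
(0.1262, 0.0031, 47.8, 174.2, -90.0, array([218., 348.]))
(0.4192, -0.1257, 52.2, 146.3, -6.8, array([268., 243.]))
(0.4777, 0.0297, 21.1, 101.4, -5.9, array([215., 221.]))
(0.4816, 0.2512, 61.2, 101.5, -5.7, array([139., 216.]))
(0.5842, 0.1403, 68.8, 261.4, 84.7, array([180., 184.]))
(0.5944, -0.3912, 52.4, 146.4, -7.5, array([358., 186.]))
(0.6011, -0.1369, 52.7, 146.9, -6.8, array([273., 182.]))
(0.4151, -0.1272, 54.3, 147.5, -6.0, array([248., 241.]))
(0.5914, -0.3926, 53.3, 149.5, -6.7, array([355., 238.]))
(0.597, -0.1388, 54.5, 147.5, -6.9, array([280., 208.]))
17.4583
```

View pics/a4.png

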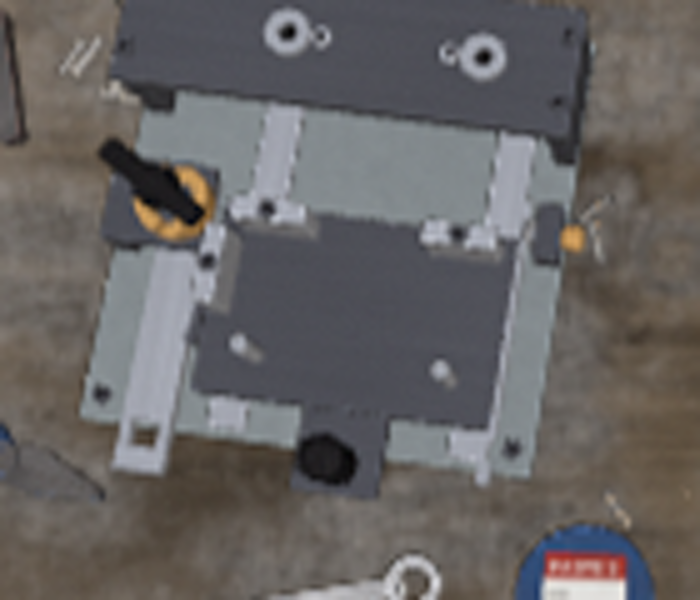

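```bash
python3 - <<'E'
from h import *
t=lambda u,v:(110+(u+.5)/5-.5,150+(v+.5)/5-.5)
for nm,p,z in(("kpL",(238,343),.076),("kpR",(441,371),.076),("grip",(327,458),.086),("backL front edge",(270,222),.076),("backR front edge",(460,247),.076),("backL innerR",(306,212),.076),("backR innerL",(421,232),.076),("side face",(221,270),.076),("top FL",(192,390),.034),("top FR",(490,428),.034)):
    w=plane("top",*t(*p),z);print(nm,w.round(4),(tj(w)*1000).round(1))
f=lambda u,v:(130+(u+.5)/5.7-.5,130+(v+.5)/5.7-.5)
for nm,p,q in(("kpL",(264,302),(238,343)),("kpR",(404,370),(441,371)),("grip",(257,372),(327,458)),):
    print(nm,tri(f(*p),t(*q)),(tj(tri(f(*p),t(*q))[0])*1000).round(1))
print((tj([.4047,.1340])*1000))
E
```

```text
kpL [0.4684 0.1825 0.076 ] [-85.9  31.6]
kpR [0.4572 0.0705 0.076 ] [-86.6 -80.9]
grip [0.407  0.1267 0.086 ] [-141.8  -29.7]
backL front edge [0.5367 0.1712 0.076 ] [-16.9  26.7]
backR front edge [0.5265 0.0648 0.076 ] [-17.1 -80.1]
backL innerR [0.5431 0.1517 0.076 ] [-8.7  7.9]
backR innerL [0.5342 0.087  0.076 ] [-11.5 -57.3]
side face [0.5086 0.1957 0.076 ] [-47.1  48.5]
top FL [0.4467 0.2166 0.034 ] [-110.7   63.5]
top FR [0.4315 0.0467 0.034 ] [-110. -107.]
kpL (array([0.47025029, 0.18316204, 0.069245  ]), np.float64(0.0026918301951711597)) [-84.1  32.5]
kpR (array([0.45720068, 0.07109438, 0.07409759]), np.float64(0.0007821354175613996)) [-86.7 -80.3]
grip (array([0.40601109, 0.1279064 , 0.08564009]), np.float64(0.0030980990184218352)) [-142.9  -28.6]
[-144.82295698  -22.60533411]
```

```bash
cat >> h.py <<'E'
def pick(x,y,longdeg,open_=.070):
    yaw=np.radians(longdeg+90)
    o=down(yaw)
    jaws.set_gripper(open_,90)
    r.move_to([x,y,.10],o)
    r.move_l([x,y,.04],speed=.2)
    hit=r.move_l([x,y,.008],speed=.03,guard=5); s=r.get_state();z=s["tool_pos"][2]
    print("touch",hit,"z %.4f"%z,s["wrist_force"].round(1))
    r.move_l([x,y,z+.0038],speed=.05)
    jaws.set_gripper(0.0,90); s=st(); return z,s
E
python3 - <<'E'
from h import *
z,s=pick(.599,-.1362,-6.9)
r.move_l([.599,-.1362,.10],speed=.15);st()
snap("b1")
E
```

```text
touch True z 0.0143 [-0.5 -0.   4.6]
t20.7 pos [ 0.5991 -0.1363  0.0189] F [-1.6  0.5  5.9] gap 0.0522
t21.4 pos [ 0.5981 -0.1359  0.099 ] F [-0.2 -0.1 -2.9] gap 0.0519
```

View pics/scene_b1.png

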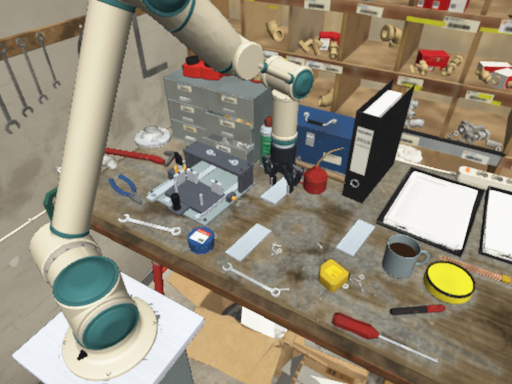

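```bash
cat >> h.py <<'E'
PX,PY=-.0445,-.0223
def jf(s): return (JR.T@s["wrist_force"][:2]).round(1)
def place(level,dz=.018,px=PX,py=PY,gy=5,gx=4):
    o=down(JY); zt=.034+.008*level+dz
    r.move_to(jw(px-.005,py-.010,.15),o)
    st()
    h=r.move_l(jw(px-.005,py-.010,zt+.003),speed=.12,guard=8);s=st();print("down hit",h)
    return s
E
python3 - <<'E'
from h import *
place(0)
s=snap("b2");T,S=s["top"][0],s["scene"][0]
cv2.imwrite("pics/b2.png",np.hstack([cv2.resize(T[165:245,120:220,::-1],(400,320)),cv2.resize(S[150:220,140:230,::-1],(400,320))]))
E
```

```text
t23.2 pos [0.4989 0.1152 0.1498] F [ 0.5 -0.3 -2.8] gap 0.0522
t24.2 pos [0.4994 0.1155 0.0555] F [-0.8 -0.3 -2.1] gap 0.0522
down hit False
```

View pics/b2.png

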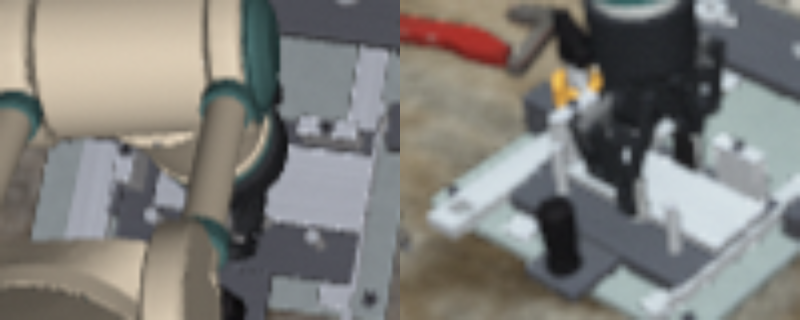

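```bash
python3 - <<'E'
from h import *
z=.0545
b=r.get_state()["tool_pos"];j=tj(b);print(j.round(4))
h=r.move_l(jw(j[0],j[1]+.02,z),speed=.02,guard=5);s=st();k=tj(s["tool_pos"]);print("y contact",h,k.round(4),jf(s))
h=r.move_l(jw(j[0]+.013,k[1]-.0005,z),speed=.02,guard=4);s=st();m=tj(s["tool_pos"]);print("x contact",h,m.round(4),jf(s))
E
```

```text
[-0.0487 -0.0322]
t24.9 pos [0.4996 0.1265 0.0541] F [ 0.5  1.3 -2.5] gap 0.0518
y contact True [-0.0497 -0.0212] [0.3 1.4]
t25.4 pos [0.5046 0.1255 0.0532] F [-0.2  0.6 -1. ] gap 0.0520
x contact True [-0.0446 -0.0218] [-0.3  0.6]
```

```bash
python3 - <<'E'
from h import *
h=r.move_l(jw(-.0446,-.0214,.047),speed=.02,guard=6);s=st();print(h,tj(s["tool_pos"]).round(4),jf(s),s["torque"].round(2))
p=s["tool_pos"]
r.move_l([p[0],p[1],p[2]+.001],speed=.02);
s=st();print(tj(s["tool_pos"]).round(4),jf(s),s["torque"].round(2))
jaws.set_gripper(.062);s=st();print(tj(s["tool_pos"]).round(4),jf(s))
E
```

```text
t25.6 pos [0.5046 0.1254 0.053 ] F [-0.8 -0.1  5.6] gap 0.0523
True [-0.0446 -0.0218] [-0.8 -0.2] [-0.08  0.01  0.01]
t25.8 pos [0.5045 0.1254 0.0538] F [ 0.9 -1.2 -2.3] gap 0.0521
[-0.0447 -0.0219] [ 1.  -1.1] [ 0.02  0.07 -0.07]
t26.1 pos [0.5048 0.1254 0.054 ] F [ 0.4 -0.3 -0.5] gap 0.0619
[-0.0444 -0.0218] [ 0.4 -0.3]
```

```bash
python3 - <<'E'
from h import *
p=r.get_state()["tool_pos"]
r.move_l([p[0],p[1],.15],speed=.3)
r.move_to([.45,-.28,.25],down(np.radians(83)))
o=snap("b3");T=o["top"][0];print(*plates(T),sep="\n");print(*plates(o["scene"][0],"scene"),sep="\n")
cv2.imwrite("pics/b3.png",cv2.resize(T[150:270,110:250,::-1],(700,600),interpolation=2));st()
E
```

```text
(0.1264, 0.0391, 47.9, 138.6, -88.0, array([204., 347.]))
(0.419, -0.1258, 52.5, 145.2, -6.8, array([268., 243.]))
(0.4818, 0.2513, 60.6, 101.2, -5.5, array([140., 215.]))
(0.511, 0.1286, 56.1, 152.5, 84.0, array([182., 208.]))
(0.5842, 0.1405, 68.8, 260.9, 84.7, array([182., 184.]))
(0.415, -0.1276, 54.2, 147.8, -6.7, array([248., 242.]))
(0.5904, -0.3925, 52.9, 147.8, -7.0, array([355., 238.]))
(0.5337, 0.1497, 64.3, 163.0, 83.3, array([199., 191.]))
t28.7 pos [ 0.4501 -0.2795  0.2497] F [ 0.4  0.3 -0.3] gap 0.0620
```

View pics/b3.png

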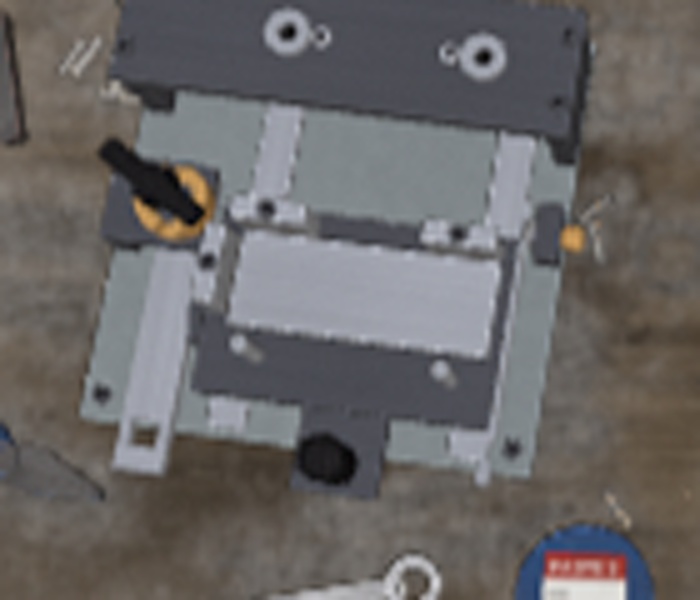

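```bash
sed -i 's/z+.0038/z+.0044/' h.py; cat >> h.py <<'E'
def put(level,dz=.0192):
    zt=.034+.008*level+dz
    s=place(level,dz)
    z=zt+.002
    j=tj(s["tool_pos"])
    h=r.move_l(jw(j[0],j[1]+.02,z),speed=.02,guard=5);s=st();k=tj(s["tool_pos"]);print("y contact",h,k.round(4),jf(s))
    h=r.move_l(jw(j[0]+.013,k[1]-.0003,z),speed=.02,guard=4);s=st();m=tj(s["tool_pos"]);print("x contact",h,m.round(4),jf(s))
    h=r.move_l(jw(m[0],k[1],zt-.006),speed=.02,guard=6);s=st();print("z contact",h,tj(s["tool_pos"]).round(4),jf(s),s["torque"].round(2))
    p=s["tool_pos"]
    jaws.set_gripper(.062);s=st();print(tj(s["tool_pos"]).round(4),jf(s))
    r.move_l([p[0],p[1],.15],speed=.3)
E
python3 - <<'E'
from h import *
z,s=pick(.417,-.1245,-6.8)
r.move_l([.417,-.1245,.10],speed=.15);st()
put(1)
r.move_to([.45,-.28,.25],down(np.radians(83)))
o=snap("b4");T=o["top"][0];print(*plates(T),sep="\n");print(*plates(o["scene"][0],"scene"),sep="\n")
S=o["scene"][0]
cv2.imwrite("pics/b4.png",np.hstack([cv2.resize(T[165:245,120:220,::-1],(400,320)),cv2.resize(S[150:220,140:230,::-1],(400,320))]));st()
E
```

```text
touch True z 0.0143 [-0.7 -0.5  6.1]
t31.6 pos [ 0.4169 -0.1246  0.0194] F [-2.2  0.2 10. ] gap 0.0521
t32.3 pos [ 0.4161 -0.1241  0.0992] F [ 0.7  0.5 -3.9] gap 0.0521
t34.1 pos [0.4984 0.1151 0.1495] F [ 0.1  0.7 -3.1] gap 0.0520
t35.0 pos [0.4994 0.1154 0.0647] F [-0.1  0.3 -2.9] gap 0.0520
down hit False
t35.6 pos [0.4993 0.1259 0.0631] F [-0.6 -0.4 -3.8] gap 0.0522
y contact True [-0.0498 -0.0219] [-0.5 -0.4]
t36.1 pos [0.5044 0.1249 0.0619] F [ 0.1  1.  -2.9] gap 0.0520
x contact True [-0.0447 -0.0224] [0. 1.]
t36.3 pos [0.5043 0.1249 0.0616] F [-1.4  0.5  5. ] gap 0.0518
z contact True [-0.0448 -0.0224] [-1.5  0.4] [-0.08 -0.07 -0.02]
t36.6 pos [0.5035 0.1248 0.0606] F [-0.1 -0.7  0.1] gap 0.0622
[-0.0456 -0.0225] [-0.  -0.8]
(0.1263, 0.0404, 47.9, 135.9, -88.0, array([204., 347.]))
(0.4814, 0.2514, 60.6, 101.9, -5.5, array([140., 216.]))
(0.5127, 0.1306, 55.7, 153.0, 84.7, array([182., 208.]))
(0.5842, 0.1405, 68.8, 260.9, 84.7, array([180., 183.]))
(0.5904, -0.3928, 53.4, 147.8, -7.0, array([355., 238.]))
(0.5428, 0.1534, 63.2, 171.3, 84.4, array([199., 189.]))
t39.1 pos [ 0.4501 -0.2794  0.2496] F [-0.6 -0.2  0.1] gap 0.0620
```

View pics/b4.png

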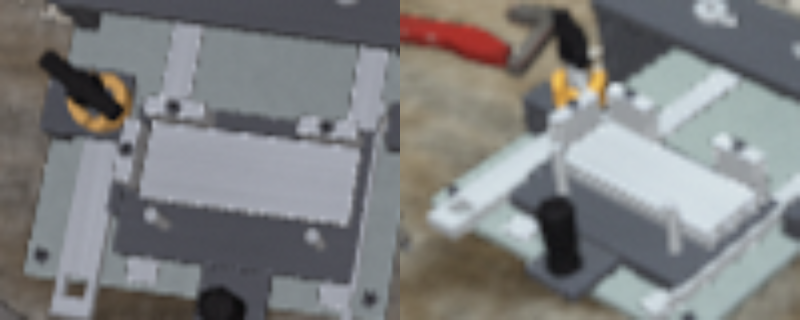

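```bash
sed -i 's/z+.0044/z+.0050/' h.py; python3 - <<'E'
from h import *
z,s=pick(.5925,-.3905,-7.1)
r.move_l([.5925,-.3905,.10],speed=.15);st()
put(2)
r.move_to([.45,-.28,.25],down(np.radians(83)))
o=snap("b5");T=o["top"][0];print(*plates(T),sep="\n");
S=o["scene"][0]
cv2.imwrite("pics/b5.png",np.hstack([cv2.resize(T[165:245,120:220,::-1],(400,320)),cv2.resize(S[150:220,140:230,::-1],(400,320))]));st()
E
```

```text
touch True z 0.0144 [0.4 1.4 4.6]
t42.1 pos [ 0.5926 -0.3907  0.02  ] F [-1.4  0.6  6.4] gap 0.0519
t42.8 pos [ 0.5918 -0.3899  0.0987] F [-0.4 -0.  -1.9] gap 0.0520
t44.8 pos [0.4991 0.1151 0.1498] F [ 0.6 -0.1 -1.2] gap 0.0524
t45.6 pos [0.4994 0.1154 0.0726] F [ 0.4  0.2 -1.5] gap 0.0516
down hit False
t46.2 pos [0.4995 0.126  0.0711] F [ 0.1 -0.  -2.1] gap 0.0520
y contact True [-0.0497 -0.0217] [ 0.1 -0. ]
t46.7 pos [0.5047 0.1251 0.0701] F [0.8 0.2 2.9] gap 0.0518
x contact True [-0.0444 -0.0221] [0.8 0.3]
t46.9 pos [0.5048 0.1251 0.0701] F [-2.  -0.6  4.8] gap 0.0521
z contact True [-0.0443 -0.0221] [-1.9 -0.8] [-0.03  0.02 -0.02]
t47.2 pos [0.5041 0.1251 0.0692] F [-0.5  0.4  0.3] gap 0.0622
[-0.045  -0.0222] [-0.6  0.4]
(0.1264, 0.0391, 47.8, 138.6, -88.0, array([204., 347.]))
(0.4814, 0.251, 60.5, 101.5, -4.9, array([140., 215.]))
(0.5146, 0.1323, 56.4, 154.6, 84.6, array([181., 207.]))
(0.5842, 0.1405, 68.8, 260.9, 84.7, array([182., 184.]))
t49.7 pos [ 0.4501 -0.2794  0.2497] F [-0.   0.4  0. ] gap 0.0622
```

View pics/b5.png

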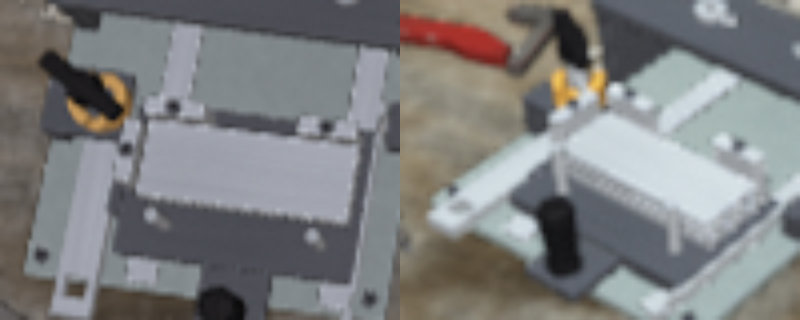

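View pics/scene_b5.png

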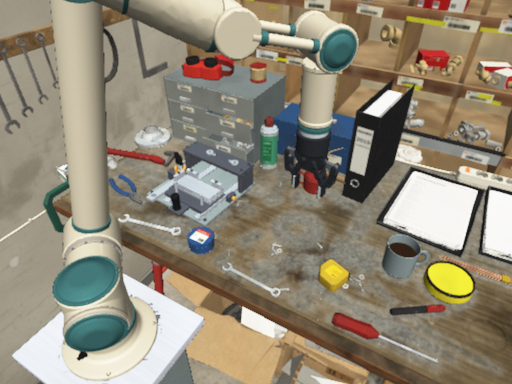

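```bash
python3 - <<'E'
from h import *
jaws.set_gripper(0,40)
px,py=-.0446,-.0222
r.move_to(jw(px,py-.098,.13),down(JY))
print(r.move_l(jw(px,py-.098,.0595),speed=.12,guard=8));st()
h=r.move_l(jw(px,py-.070,.0595),speed=.025,guard=14);s=st();print("y push",h,(tj(s["tool_pos"])-[px,py]).round(4),jf(s))
r.move_l(jw(px,py-.098,.0595),speed=.15);r.move_l(jw(px,py-.098,.13),speed=.3)
r.move_to(jw(px-.048,py,.14),down(JY+np.pi/2))
print(r.move_l(jw(px-.048,py,.0595),speed=.12,guard=8));st()
h=r.move_l(jw(px-.03,py,.0595),speed=.02,guard=4.5);s=st();print("x push",h,(tj(s["tool_pos"])-[px,py]).round(4),jf(s))
E
```

```text
False
t52.9 pos [0.4959 0.0273 0.0599] F [-0.5  0.2 -0.1] gap 0.0003
t53.5 pos [0.4964 0.0387 0.0596] F [-0.  -0.9  1.2] gap 0.0001
y push True [ 0.     -0.0868] [ 0.1 -0.8]
False
t56.2 pos [0.4573 0.1295 0.0599] F [-0.3 -0.3  1. ] gap -0.0001
t56.8 pos [0.4656 0.1286 0.0593] F [ 0.5 -0.6 -0.1] gap -0.0003
x push True [-0.0391 -0.0001] [ 0.5 -0.6]
```

```bash
python3 - <<'E'
from h import *
px,py=-.0446,-.0222
for d in(-.0385,-.0380,-.0375,-.037,-.0365):
    r.move_l(jw(px+d,py,.0595),speed=.02);r.pause(.15);s=st();f=jf(s);print(d,(tj(s["tool_pos"])-[px,py]).round(4),f)
    if f[0]<-4.5:break
E
```

```text
t57.2 pos [0.4659 0.1286 0.0593] F [-1.3 -0.8 -0.2] gap 0.0000
-0.0385 [-0.0388 -0.0001] [-1.2 -0.9]
t57.6 pos [0.466  0.1286 0.0593] F [-3.5  0.4  0.3] gap 0.0000
-0.038 [-0.0387 -0.0001] [-3.5  0.1]
t58.0 pos [0.4662 0.1286 0.0593] F [-4.6  0.4  1.4] gap -0.0002
-0.0375 [-0.0385 -0.0001] [-4.6  0. ]
```

```bash
python3 - <<'E'
from h import *
px,py=-.0446,-.0222
r.move_l(jw(px-.048,py,.0595),speed=.1);r.move_l(jw(px-.048,py,.14),speed=.3)
r.move_to(jw(px,py-.098,.13),down(JY))
r.move_l(jw(px,py-.098,.0595),speed=.12,guard=8)
r.move_l(jw(px,py-.0885,.0595),speed=.05)
for d in(-.087,-.086,-.085,-.084):
    r.move_l(jw(px,py+d,.0595),speed=.02);r.pause(.1);s=st();f=jf(s);print(d,(tj(s["tool_pos"])-[px,py]).round(4),f)
    if f[1]<-10:break
r.move_l(jw(px,py-.098,.0595),speed=.1);r.move_l(jw(px,py-.098,.13),speed=.3)
r.move_to([.45,-.28,.25],down(np.radians(83)))
o=snap("b6");T,S=o["top"][0],o["scene"][0]
cv2.imwrite("pics/b6.png",np.hstack([cv2.resize(T[175:235,130:205,::-1],(400,320),interpolation=2),cv2.resize(S[165:210,160:216,::-1],(400,320),interpolation=2)]));st()
E
```

```text
t61.3 pos [0.4964 0.0384 0.0595] F [ 1.   0.5 -0.7] gap 0.0001
-0.087 [-0.    -0.087] [0.9 0.5]
t61.7 pos [0.4964 0.0387 0.0595] F [ 0.4 -5.1  1. ] gap 0.0001
-0.086 [-0.     -0.0868] [ 0.9 -5.1]
t62.0 pos [0.4964 0.0388 0.0595] F [-0.1 -8.7 -0.4] gap 0.0001
-0.085 [-0.     -0.0867] [ 0.7 -8.7]
t62.4 pos [0.4964 0.0388 0.0595] F [ -1.  -12.7   0.2] gap -0.0001
-0.084 [-0.     -0.0866] [  0.2 -12.8]
t65.0 pos [ 0.4501 -0.2794  0.2496] F [ 0.9 -0.2  0.6] gap 0.0004
```

View pics/b6.png

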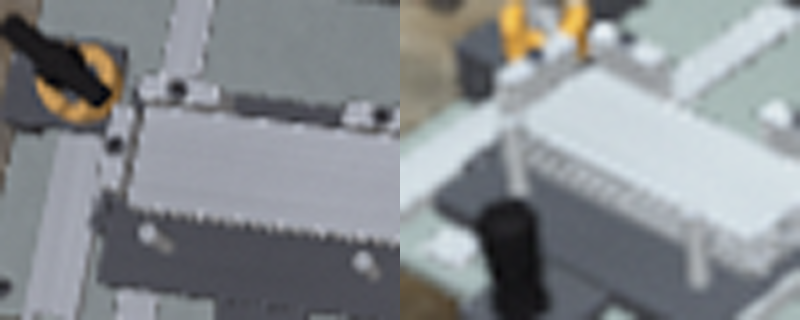

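```bash
python3 - <<'E'
from h import *
g=np.array([-.1427,-.0222])
jaws.set_gripper(.06,60)
r.move_to(jw(*g,.16),down(JY+np.pi/2))
print(r.move_l(jw(*g,.062),speed=.12,guard=8))
jaws.set_gripper(0,60);s=st();print(jf(s)); g0=tj(s["tool_pos"])
for d in(.004,.01,.06,.12,.128,.1305):
    r.move_l(jw(g0[0]+d,g0[1],.0625),speed=.05 if d<.125 else .02);s=st();print(d,(tj(s["tool_pos"])-g0).round(4),jf(s))
r.pause(.3);s=st();print((tj(s["tool_pos"])-g0).round(4),jf(s))
E
```

```text
False
t68.6 pos [0.4072 0.1337 0.0628] F [-0.4 -2.8  5.3] gap 0.0241
[-0.2 -2.8]
t68.8 pos [0.4078 0.1335 0.0628] F [-7.8  1.7  9. ] gap 0.0232
0.004 [ 0.0006 -0.0001] [-8.   0.9]
t69.1 pos [0.417  0.1327 0.0628] F [-0.6 -1.5  0.2] gap 0.0238
0.01 [ 0.0099 -0.0001] [-0.4 -1.5]
t70.2 pos [0.467  0.1279 0.0628] F [-2.2 -1.   5.6] gap 0.0238
0.06 [ 0.0601 -0.0002] [-2.  -1.2]
t71.6 pos [0.5268 0.1221 0.0628] F [-2.4 -2.6  4.4] gap 0.0235
0.12 [ 0.1202 -0.0003] [-2.2 -2.8]
t72.1 pos [0.5358 0.1213 0.0628] F [ 1.  -3.6  4.1] gap 0.0235
0.128 [ 0.1292 -0.0003] [ 1.3 -3.5]
t72.4 pos [0.5366 0.1212 0.0628] F [-1.9 -4.4  7.3] gap 0.0240
0.1305 [ 0.13   -0.0003] [-1.5 -4.5]
t72.7 pos [0.5366 0.1212 0.0628] F [-1.5 -3.2  6.8] gap 0.0239
[ 0.13   -0.0003] [-1.2 -3.4]
```

Table clicked home at 0.130 travel. Release, look, then the pin.

```bash
python3 - <<'E'
from h import *
jaws.set_gripper(.06);s=st()
p=s["tool_pos"];r.move_l([p[0],p[1],.2],speed=.3)
r.move_to([.45,-.28,.25],down(np.radians(83)))
o=snap("c1");T,S=o["top"][0],o["scene"][0]
cv2.imwrite("pics/c1.png",np.hstack([cv2.resize(T[145:225,115:215,::-1],(400,320),interpolation=2),cv2.resize(S[135:205,150:238,::-1],(400,320),interpolation=2)]));st()
E
```

```text
t73.2 pos [0.537  0.1217 0.0622] F [0.3 0.1 0.1] gap 0.0596
t75.4 pos [ 0.4505 -0.2789  0.2498] F [-0.3  0.2 -0.4] gap 0.0599
```

View pics/c1.png

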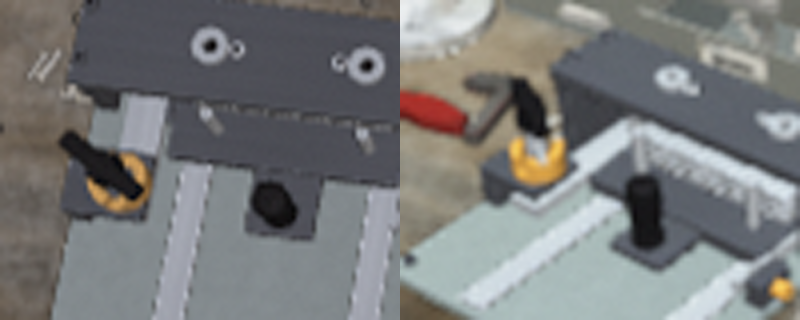

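```bash
python3 - <<'E'
from h import *
o=down(JY+np.pi/2+1.05)
c=[.5512,.2317]
jaws.set_gripper(.045,40)
r.move_to([*c,.20],o)
print(r.move_l([*c,.107],speed=.1,guard=6))
jaws.set_gripper(0,40);st()
r.move_l([*c,.1155],speed=.05);st()
for th in(.7,.35,0):
    r.move_l([*c,.1160],down(JY+np.pi/2+th),speed=.05); s=st();print(th,s["torque"].round(2))
E
```

```text
False
t79.1 pos [0.551  0.2323 0.1078] F [-2.   0.9  3.9] gap 0.0134
t79.4 pos [0.5507 0.232  0.1144] F [ -0.7   4.5 -11. ] gap 0.0132
t79.9 pos [0.5508 0.2318 0.1152] F [  0.3   4.1 -10.3] gap 0.0130
0.7 [ 0.71 -0.13 -0.01]
t80.4 pos [0.5508 0.2317 0.1157] F [ -0.5   3.5 -10.1] gap 0.0130
0.35 [0.7  0.03 0.  ]
t80.9 pos [0.5507 0.2316 0.1158] F [ -0.5   2.6 -11.1] gap 0.0131
0 [0.56 0.12 0.09]
```

```bash
python3 - <<'E'
from h import *
c=[.5512,.2313]
r.move_l([*c,.104],speed=.05);st()
r.move_l([*c,.0965],speed=.04,guard=25);s=st();print(s["torque"].round(2))
jaws.set_gripper(.045);st()
r.move_l([*c,.2],speed=.2)
r.move_to([.40,-.28,.3],down(np.radians(83)))
o=snap("c2");T,S=o["top"][0],o["scene"][0]
cv2.imwrite("pics/c2.png",np.hstack([cv2.resize(T[145:225,115:215,::-1],(400,320),interpolation=2),cv2.resize(S[135:205,150:238,::-1],(400,320),interpolation=2)]));st()
for n,d in(("top",o["top"][1]),("scene",o["scene"][1])):
    P=cloud(n,d);Q=P[(np.hypot(P[:,:,0]-.551,P[:,:,1]-.229)<.03)&(P[:,:,2]>.08)];print(n,np.percentile(Q[:,2],[20,50,80,95]).round(4))
    d0=np.load(f"/tmp/{n}0.npy");P=cloud(n,d0);Q=P[(np.hypot(P[:,:,0]-.551,P[:,:,1]-.229)<.03)&(P[:,:,2]>.08)];print(n,np.percentile(Q[:,2],[20,50,80,95]).round(4))
E
```

```text
t81.3 pos [0.551  0.2314 0.1038] F [-2.1  4.3 -6.7] gap 0.0136
t81.6 pos [0.5511 0.2314 0.0965] F [-3.2  4.1 -4.9] gap 0.0131
[0.75 0.65 0.02]
t82.0 pos [0.5521 0.231  0.0972] F [ 0.4 -0.2  0.1] gap 0.0449
t84.7 pos [ 0.4005 -0.2793  0.2998] F [-0.3  0.1  0.1] gap 0.0452
top [0.0924 0.0964 0.0983 0.1001]
top [0.0923 0.0966 0.0986 0.0997]
scene [0.0865 0.0949 0.0977 0.0995]
scene [0.0864 0.0944 0.0981 0.0998]
```

View pics/c2.png

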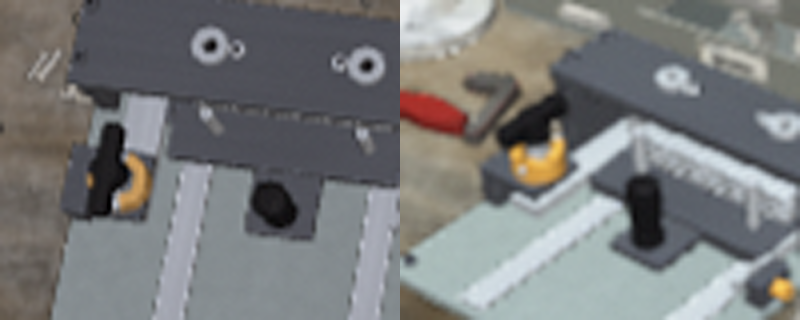

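View pics/top_c2.png

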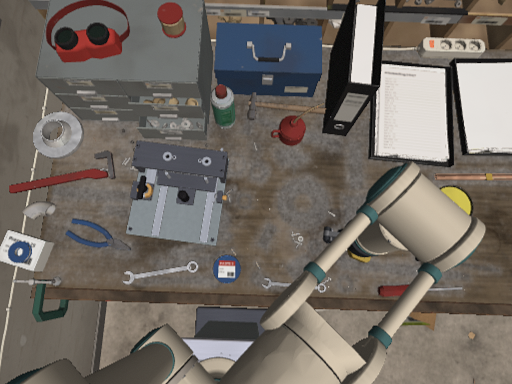

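```bash
python3 - <<'E'
from h import *
a=cv2.imread("pics/scene0.png")[145:185,165:195].astype(int);b=cv2.imread("pics/scene_c2.png")[145:185,165:195].astype(int)
print("diff",np.abs(a-b).max(2).mean(),(np.abs(a-b).max(2)>40).sum())
order.sign_off();r.pause(1.2);st()
E
```

```text
diff 1.7133333333333334 0
the job is handed in; nothing more can be done
the job is handed in; nothing more can be done
```

The jig is ready and handed in at about 85 s of the 210 s allowed. The table is home with all three plates on it, and the pin is in.

**What I did**
- **Pin out:** I lifted the spring pin, turned it 1.05 rad and set it in the rest notch. After I let go, a picture showed it staying out.
- **Table out:** I pulled the table 0.130 m to the loading catch. Force fell to about zero at the end.
- **Plates:** I found three plates on the bench in both starting views. Each went on touching the side fence and the back fence, then was set down flat.
- **Squaring:** I pressed the whole pack about 13 N against the side fence and 4.6 N against the back fence. The back push was kept light so the table would not leave its catch. Nothing gave by more than about 0.3 mm.
- **Table home:** It took about 8 N to leave the catch, and the table came to rest at 0.130 m of travel.
- **Pin in:** I turned the pin back to 0, lowered it and let go.

**Last checks**
- **Pin and T-bar:** It matches the starting picture, with no changed pixels, and its height agrees within about 0.5 mm in both cameras. The pin is fully in.
- **Plates and bench:** The plates look flush under the bridge. The last top view showed no plate left on the bench, and whatever the arm left in view had not moved. The arm was partly covering the tape measure, so I did not check that spot again.
- **Camera disagreements:** The two cameras differed by about 4 mm in x. The top view also read about 2.5 mm low in y compared with where the gripper made contact. I used the contact readings for placing.
- **After hand-in:** The robot no longer answered once I handed in, so I have no reading of the second that followed.

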